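Slide a flat slide case off its rail and stack it on the slide box

TASK

Push the longer of the two flat white slide cases along its lane until its right-hand end sticks well out over the rail's right-hand end, without letting it tip off. Then grip that overhanging end by its two sides, lift the case away and stack it flat on top of the hinged slide box, centred and with its length along the box's length. Leave the box and the shorter case where they are, and do not knock over the jar, the vial or the small beaker.

Things in the scene. Friction and masses are not known exactly. Their poses are not given: they have to be found in the camera images.
- long_case: Longer flat white slide case, a rigid slab 110 mm long (y), 50 wide (x), 8 thick (z), about 60 g. Origin: centre of its underside. It starts in either lane of the rail, its right end 10 to 40 mm short of the rail's right end. The lane's strips, as high as the case, box its sides in, so it can be gripped only where it sticks out past the rail. Slides freely when pushed on an end face.
- short_case: A shorter flat white slide case of the same kind, 60 mm long (y), 50 mm wide, 8 mm thick, 35 g, in the other lane. Origin: centre of its underside. Not to be moved.
- rail: Fixed dark steel rail, 170 mm long (y), 132 wide, open at both ends. Origin: centre of its underside. Deck at z = 0.030 carries the cases. Two lanes along y, 53 mm wide, centred at local x = -0.0345 and 0.0345, between strips with tops at z = 0.038. Its -y axis points to the robot's right (within 0.3 rad): right end at y = -0.085, left end 0.085. Clear below the deck for 20 mm in from each end.
- slide_box: Shut blue hinged slide box, loose on a 5 mm rubber mat right of the rail, 69 mm (x) by 100 mm (y, its length) by 31 mm high, 350 g. Origin: centre of its underside. Flat lid top 30 mm above the origin, 62 mm wide by 100 mm long, centred within 1 mm on the origin.
- amber_jar: Small amber stoppered bottle, 43 mm across, 111 mm tall, beyond the rail; a bystander. Origin: centre of its underside.
- vial: Small sample vial with a screw cap, 25 mm across, 58 mm tall, beyond the rail; a bystander. Origin: centre of its underside.
- beaker_50: Small glass beaker, 47 mm across, 56 mm tall, to the left of the rail; a bystander. Origin: centre of its underside.
Things that resemble listed ones, but are neither listed nor needed, are in the scene too. Leave any orange look-alike of the long_case alone.

How it is judged (in metres and radians):
On the way:
1. The long case, still lying flat in its lane, sticks out 20 to 54 mm past the rail's right-hand end (y of long_case in the frame of rail between -0.084 and -0.05 m and z of long_case in the frame of rail between 0.027 and 0.033 m and angle between long_case's own z axis and vertical below 0.06 rad), for 0.2 s.
At the end, for the whole second after the job is handed in: The long case lies flat, right side up, on the slide box's lid, centred within 18 mm along each box axis, lengths within 12 degrees, released and at rest. The box is upright within 30 mm, and the short case within 15 mm, of where they started (x of long_case in the frame of slide_box between -0.018 and 0.018 m and y of long_case in the frame of slide_box between -0.018 and 0.018 m and z of long_case in the frame of slide_box between 0.026 and 0.036 m and angle between the y axis of long_case and the y axis of slide_box, either way round below 0.21 rad and angle between each of long_case, slide_box's own z axis and vertical below 0.08 rad and linear speed of long_case below 0.02 m/s and angular speed of long_case below 0.2 rad/s and contact force between long_case and the fingers below 0.05 N and distance of slide_box from where it was at the start of the episode below 0.03 m and distance of short_case from where it was at the start of the episode below 0.015 m); the robot touches nothing.
It fails at once if The amber jar is knocked over (angle between amber_jar's own z axis and vertical above 0.6 rad).
It fails at once if The sample vial is knocked over (angle between vial's own z axis and vertical above 0.6 rad).
It fails at once if The small beaker is knocked over (angle between beaker_50's own z axis and vertical above 0.6 rad).
It fails at once if The long case falls off the rail or the box: it comes down on the worktop (height (world z) of long_case below 0.015 m).
It also fails if it takes over 54 s, if anything falls off the work surface, if the arm or the gripper's body presses on something with over 40 N, if the wrist force passes 120 N, or if a joint passes its speed limit or range.

ROBOT

A 6-joint arm with a two-finger parallel gripper is mounted at the origin on a cart in front of the work surface, level with it; the furniture and walls round the work are solid. World frame = base frame: x ahead of the robot, y to its left, z up, the work surface at z = 0. Lengths are in m, angles in degrees, forces in N, time in s.
With the tool pointing down it reaches from about 0.4 to 0.825 m from the base axis. Payload 7 kg.
Tool frame: the origin (TCP) lies midway between the tips of the shut fingers; the grasp point (between the pads) lies 19 mm behind it; z points along the fingers, y is the line along which they close (so a half turn about z gives the same grasp; the last joint's range is limited). The gripper opens to 88 mm and grips with 3 to 60 N. Pads are 19 mm wide; open, the fingers measure 130 mm over their backs; the gripper's body (78 mm by 193 mm) begins 47 mm behind the grasp point.
Start: joints at [-59.353, 20.546, 0.682, 0, -70.136, -16.507], TCP at [0.165, -0.655, 0.227] pointing down, gripper open.
Joint ranges: [-176.03, 176.03], [-82.01, 121.73], [-58.28, 71.71], [-173.87, 95.51], [-174.79, -0.11], [-173.66, 173.66]. Speed limits (degrees/s): [136.94, 136.94, 172.46, 180, 180, 180].

INTERFACE

Orientations are given as [roll, pitch, yaw] about the fixed x, y, z axes, in that order (R = Rz(yaw) Ry(pitch) Rx(roll)).
In Python, from plant import r gives the robot as it stands. The module is installed in compiled form; this text tells all that it offers.
- The arm moves only by the tool play_rows, never from a script. Its argument "rows" is a list of rows, each an object with "slide": the shift along the tool's x, y, z as a fraction of full scale, a list of three; "delta_rot": the turn, a rotation vector about the tool's x, y, z as a fraction of full scale, a list of three; "fingers": the opening, from -1 (shut) to 1 (fully open). In form: [{"slide": [x, y, z], "delta_rot": [rx, ry, rz], "fingers": fingers}, ...]. A call has 1 to 8 rows; each row shifts and turns the commanded pose from where the row before left it, along the tool's axes as they then stand; what a row does not reach is not made up. Full scale, the value 1, is 0.15 m for a shift and 0.08 rad for a turn. A row lasts 1/8 s, in which the tool goes at most 62.5 mm and 10.7 degrees, less where a joint would pass 70% of its speed; a pose out of reach is approached as far as the arm can. A call with a number of a shift or a turn outside -1 to 1 is refused whole. A call with a gripper value outside its range is refused whole. The fingers move at their own pace and stop on an object; "squeeze" is the grip in N (left out, the last holds). Time passes only in rows, so rows that do not move let the fingers close. It gives the time, the measured TCP pose, the force, the opening and the grip force at its end, in the units of the state.
- r.get_state(): the state, without advancing time (a new reading comes with each control period).
- r.capture(name): name is "scene" or "top"; returns a dict with "image" (400x640x3 uint8, blue, green, red), "fx", "fy", "cx", "cy" (pixels), "R" (3x3) and "t" (3): a world point X has camera coordinates R X + t. Camera axes: x right, y down, z forward; pixel columns grow to the right and rows downward; lengths in m; the calibration is good to about 2 mm. A picture is of the moment at which its call begins. There is no depth.
- r.close_job(): hands the job in; it is judged then, once.
The state is a dict: "time_s": time; "joints": joint angles; "qd": joint speeds; "joint_torque": joint torques, N m; "tcp_pos": TCP position; "eef_rot": TCP orientation; "contact_force": force on the tool from outside, world axes, zero at the start; "moment": the same for the moment, N m; "gripper_width": finger opening in m; "gripper_force": force on a finger pad.
Only numpy, scipy, OpenCV 4.12 (cv2) and the standard library are available. Lean on these libraries where they do the work, as an engineer would, in place of code of your own. Each camera call takes 0.05 s, during which the arm holds its last target. There are 200 camera calls.

## Working session

There is one attempt and no reset: what is moved stays moved. The work goes in short steps, Python scripts to look and compute and a tool call to move; the robot and the scene stay as the last step left them, time stands still between calls to the robot, and variables do not carry over. Pictures are saved under pics/ and viewed, at most 10 in all, crops included, and the job is handed in when it is done.

Besides the shell and the picture viewer there is one more tool, called after "Request:" as a command line: name --argument value ..., lists and objects as JSON in quotes. play_rows: Moves the arm, as the interface text tells. Shift numbers are shares of 0.15 m and turn numbers shares of 0.08 rad, none past 1 either way. Its arguments: {"type":"object","properties":{"rows":{"type":"array"},"squeeze":{"type":"number"}},"required":["rows"]}

```bash
mkdir -p pics
cat > h.py <<'E'
import numpy as np, cv2, json
from plant import r
def snap(n,name,crop=None,s=1):
    c=r.capture(n); im=c["image"]
    np.savez(f"{n}.npz",**{k:np.array(c[k]) for k in c})
    cv2.imwrite(f"pics/{name}.png",im)
    return c
def px(c,u,v,z):
    R=np.array(c["R"]);t=np.array(c["t"]);d=R.T@np.array([(u-c["cx"])/c["fx"],(v-c["cy"])/c["fy"],1]);o=-R.T@t
    return o+d*(z-o[2])/d[2]
def proj(c,X):
    p=np.array(c["R"])@np.array(X)+np.array(c["t"]); return c["fx"]*p[0]/p[2]+c["cx"],c["fy"]*p[1]/p[2]+c["cy"]
E
python3 - <<'E'
from h import *
for n in("scene","top"):
    c=snap(n,n+"0"); print(n,-np.array(c["R"]).T@np.array(c["t"]),c["fx"]); print(np.round(c["R"],3))
print(r.get_state())
E
```

```text
scene [0.47680013 0.96011092 1.10052674] 392.05943450652825
[[-0.998 -0.056 -0.014]
 [-0.038  0.819 -0.572]
 [ 0.043 -0.571 -0.82 ]]
top [0.386542   0.25402957 1.31281854] 403.3186456558063
[[ 0.02  -1.     0.006]
 [-0.994 -0.021 -0.112]
 [ 0.112 -0.004 -0.994]]
{'time_s': 0.1, 'joints': array([-5.93528006e+01,  2.05872439e+01,  6.38317491e-01, -1.79483799e-02,
       -7.01370376e+01, -1.65074075e+01]), 'qd': array([ 0.06426944, -0.12179495,  0.03738939,  0.04664529, -0.01778614,
        0.03800062]), 'joint_torque': array([ 1.83101965e-03, -5.84164381e+01,  2.93755603e+01,  7.01540351e+00,
        1.01729447e-02, -6.21531558e-05]), 'tcp_pos': array([ 0.16476065, -0.65411611,  0.22571135]), 'eef_rot': array([ 1.79912785e+02, -8.24994659e-03, -1.65866313e+02]), 'contact_force': array([ 0.44623877,  0.21466038, -0.44979434]), 'moment': array([ 0.05057722,  0.06988954, -0.00914702]), 'gripper_force': 0.0, 'gripper_width': 0.08741512456876517}
```

View pics/top0.png

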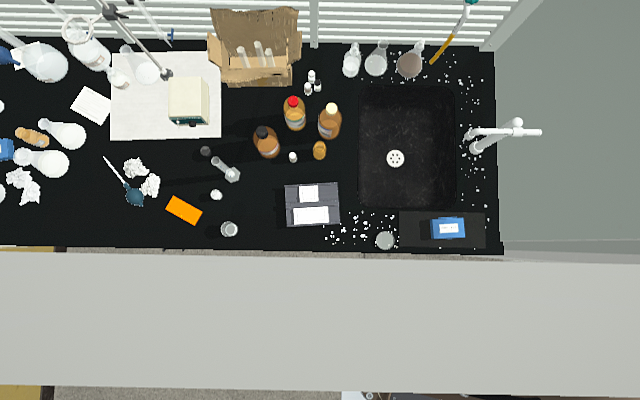

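View pics/scene0.png

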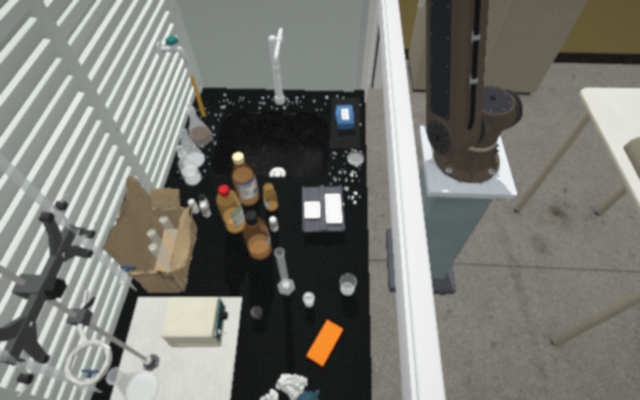

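The top view shows the rail (284-340, 182-227). In it, the near lane holds the longer white case (~310,216) and the far lane the shorter one (~308,193). The blue box is on its mat at (448,228), and the orange look-alike is at (184,210). The amber jar is near (319,150), the vial near (293,157), the beaker near (230,229) and another glass near (385,240). I'll confirm in enlarged crops.

Run:
```python
from h import *
a=np.load("top.npz");b=np.load("scene.npz")
A=cv2.resize(a["image"][175:255,270:350],None,fx=5,fy=5,interpolation=cv2.INTER_CUBIC)
B=cv2.resize(a["image"][175:255,410:490],None,fx=5,fy=5,interpolation=cv2.INTER_CUBIC)
C=cv2.resize(b["image"][175:240,290:355],None,fx=3,fy=3,interpolation=cv2.INTER_CUBIC)
D=cv2.resize(b["image"][95:160,320:385],None,fx=3,fy=3,interpolation=cv2.INTER_CUBIC)
bot=np.zeros((195,800,3),np.uint8);bot[:,:195]=C;bot[:,400:595]=D
cv2.imwrite("pics/crop1.png",np.vstack([np.hstack([A,B]),bot]))
for n,c in(("top",a),("scene",b)):
    print(n,"base z0,z.2",[np.round(proj(c,p)) for p in([0,0,0],[0,0,.2],[.165,-.655,.227],[.165,-.655,.4])])
for u,v in((230,250),(385,240),(320,227),(500,250),(319,158),(293,160),(230,232)): print(u,v,px(a,u,v,0).round(3))
for u,v in((380,0),(440,400),(366,200)): print(u,v,[px(b,u,v,z).round(2) for z in(0,.3)])
```

```text
top base z0,z.2 [array([393., 369.]), array([407., 393.]), array([659., 335.]), array([726., 353.])]
scene base z0,z.2 [array([466., 157.]), array([484., 117.]), array([416.,  -1.]), array([425., -46.])]
230 250 [0.359 0.525 0.   ]
385 240 [0.402 0.024 0.   ]
320 227 [0.439 0.236 0.   ]
500 250 [ 0.377 -0.348  0.   ]
319 158 [0.667 0.244 0.   ]
293 160 [0.659 0.33  0.   ]
230 232 [0.417 0.527 0.   ]
380 0 [array([ 0.27, -1.06,  0.  ]), array([ 0.33, -0.51,  0.3 ])]
440 400 [array([0.19, 0.8 , 0.  ]), array([0.27, 0.85, 0.3 ])]
366 200 [array([0.37, 0.21, 0.  ]), array([0.4 , 0.41, 0.3 ])]
```

View pics/crop1.png

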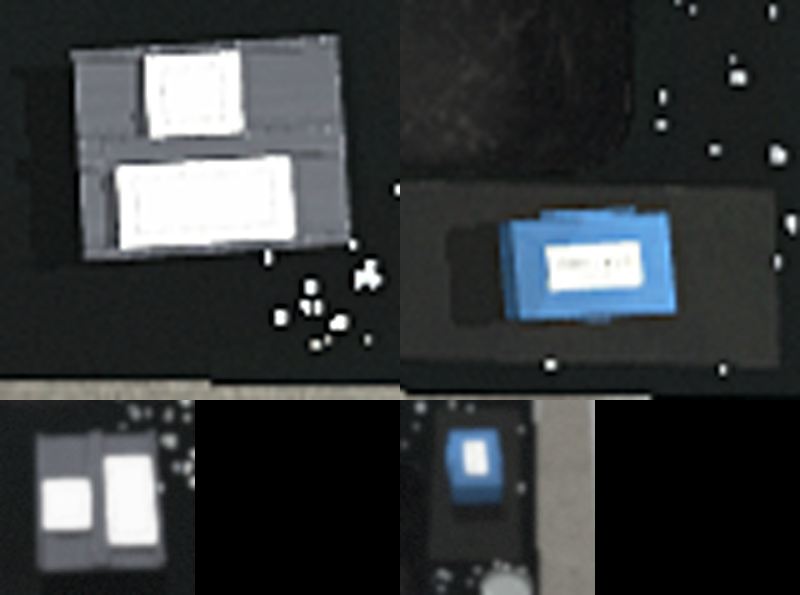

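The crop confirms that the near lane holds the longer slab (aspect about 2.1) and the far lane the shorter one (1.15). Next I fit the poses from the corners.

Run:
```python
from h import *
a=np.load("top.npz")
def Q(pts,ox,oy,z): return np.array([px(a,ox+(u+.5)/5-.5,oy+(v+.5)/5-.5,z)[:2] for u,v in pts])
for n,p,ox,z in(("long",[(116,167),(291,156),(296,240),(121,250)],270,.038),("short",[(145,55),(241,50),(244,133),(150,138)],270,.038),
 ("rail",[(72,50),(338,36),(349,241),(84,259)],270,.038),("box",[(513,222),(669,213),(676,312),(519,320)],330+0,.035)):
    if n=="box": p=[(u-400,v) for u,v in p]; ox=410
    q=Q(p,ox,175,z); d=(q[0]-q[1]+q[3]-q[2])/2
    print(n,q.mean(0).round(4),"L",np.linalg.norm(d).round(4),"W",np.linalg.norm((q[0]+q[1]-q[2]-q[3])/2).round(4),"ang of +y axis from world y deg",np.degrees(np.arctan2(-d[0],d[1])).round(2))
    if n in("rail","long"): print(" left mid",q[[0,3]].mean(0).round(4)," right mid",q[[1,2]].mean(0).round(4))
```

```text
long [0.4744 0.2663] L 0.111 W 0.053 ang of +y axis from world y deg 4.63
 left mid [0.4699 0.3216]  right mid [0.4788 0.211 ]
short [0.5439 0.2748] L 0.0606 W 0.0533 ang of +y axis from world y deg 4.25
rail [0.5108 0.264 ] L 0.1689 W 0.1323 ang of +y axis from world y deg 4.67
 left mid [0.504  0.3482]  right mid [0.5177 0.1799]
box [ 0.4434 -0.1706] L 0.0997 W 0.0623 ang of +y axis from world y deg 4.27
```

```bash
cat >> h.py <<'E'
from scipy.spatial.transform import Rotation as Ro
RC=np.array([.5108,.264]); A=np.radians(4.65)
def rail(x,y): return RC+np.array([np.cos(A)*x-np.sin(A)*y,np.sin(A)*x+np.cos(A)*y])
def plan(wps,f,vmax=.06):
    """wps: (x,y,z,yaw). Prints rows (tool axes, unit shares) from measured pose, straight legs."""
    s=r.get_state(); p=np.array(s["tcp_pos"]); R=Ro.from_euler("xyz",s["eef_rot"],degrees=True)
    for w in wps:
        T=Ro.from_euler("xyz",[180,0,w[3]],degrees=True); dv=(R.inv()*T).as_rotvec()
        n=max(1,int(np.ceil(max(np.linalg.norm(np.array(w[:3])-p)/vmax,np.abs(dv).max()/.08))))
        step=(np.array(w[:3])-p)/n; rr=np.round(dv/n/.08,3)
        print("to",w,n,"rows")
        for i in range(n):
            sl=np.round(R.inv().apply(np.array(w[:3])-p)/(n-i)/.15,3)
            print(json.dumps({"slide":sl.tolist(),"delta_rot":rr.tolist(),"fingers":f}))
            p=p+R.apply(sl*.15); R=R*Ro.from_rotvec(rr*.08)
E
python3 - <<'E'
from h import *
print(rail(-.0345,.098))
plan([(.165,-.40,.2,-85.35),(.255,-.34,.18,-85.35),(.33,-.25,.17,-85.35),(.41,-.1,.17,-85.35),(.43,.1,.15,-85.35),(*rail(-.0345,.098),.12,-85.35)],-1)
E
```

```text
[0.46846882 0.35888056]
to (0.165, -0.4, 0.2, -85.35) 18 rows
{"slide": [-0.023, 0.091, 0.01], "delta_rot": [0.001, 0.001, -0.976], "fingers": -1}
{"slide": [-0.03, 0.089, 0.01], "delta_rot": [0.001, 0.001, -0.976], "fingers": -1}
{"slide": [-0.037, 0.087, 0.01], "delta_rot": [0.001, 0.001, -0.976], "fingers": -1}
{"slide": [-0.044, 0.083, 0.01], "delta_rot": [0.001, 0.001, -0.976], "fingers": -1}
{"slide": [-0.05, 0.08, 0.01], "delta_rot": [0.001, 0.001, -0.976], "fingers": -1}
{"slide": [-0.056, 0.076, 0.009], "delta_rot": [0.001, 0.001, -0.976], "fingers": -1}
{"slide": [-0.062, 0.071, 0.009], "delta_rot": [0.001, 0.001, -0.976], "fingers": -1}
{"slide": [-0.067, 0.066, 0.01], "delta_rot": [0.001, 0.001, -0.976], "fingers": -1}
{"slide": [-0.072, 0.06, 0.009], "delta_rot": [0.001, 0.001, -0.976], "fingers": -1}
{"slide": [-0.077, 0.055, 0.01], "delta_rot": [0.001, 0.001, -0.976], "fingers": -1}
{"slide": [-0.081, 0.049, 0.009], "delta_rot": [0.001, 0.001, -0.976], "fingers": -1}
{"slide": [-0.084, 0.042, 0.01], "delta_rot": [0.001, 0.001, -0.976], "fingers": -1}
{"slide": [-0.087,
[... 1323 characters left out ...]
 0.033], "delta_rot": [0.0, -0.0, 0.0], "fingers": -1}
{"slide": [-0.329, -0.06, 0.034], "delta_rot": [0.0, -0.0, 0.0], "fingers": -1}
{"slide": [-0.33, -0.061, 0.033], "delta_rot": [0.0, -0.0, 0.0], "fingers": -1}
to (np.float64(0.4684688190905147), np.float64(0.35888056240773675), 0.12, -85.35) 5 rows
{"slide": [-0.34, -0.079, 0.04], "delta_rot": [0.0, -0.0, 0.0], "fingers": -1}
{"slide": [-0.34, -0.079, 0.04], "delta_rot": [0.0, -0.0, 0.0], "fingers": -1}
{"slide": [-0.34, -0.079, 0.04], "delta_rot": [0.0, -0.0, 0.0], "fingers": -1}
{"slide": [-0.34, -0.079, 0.04], "delta_rot": [0.0, -0.0, 0.0], "fingers": -1}
{"slide": [-0.339, -0.079, 0.04], "delta_rot": [0.0, -0.0, 0.0], "fingers": -1}
```

Request:
play_rows --rows '[{"slide":[-0.02,0.09,0.01],"delta_rot":[0,0,-1],"fingers":-1},{"slide":[-0.03,0.09,0.01],"delta_rot":[0,0,-1],"fingers":-1},{"slide":[-0.04,0.09,0.01],"delta_rot":[0,0,-1],"fingers":-1},{"slide":[-0.045,0.085,0.01],"delta_rot":[0,0,-1],"fingers":-1},{"slide":[-0.05,0.08,0.01],"delta_rot":[0,0,-1],"fingers":-1},{"slide":[-0.055,0.075,0.01],"delta_rot":[0,0,-1],"fingers":-1},{"slide":[-0.06,0.07,0.01],"delta_rot":[0,0,-1],"fingers":-1},{"slide":[-0.065,0.065,0.01],"delta_rot":[0,0,-1],"fingers":-1}]'

```text
time_s: 1.1
tcp_pos: [0.1636, -0.5409, 0.2141]
eef_rot: [180.0, 0.0, -129.0]
contact_force: [-0.3, 0.5, -0.1]
gripper_width: 0.0131
gripper_force: 0.0
```

Request:
play_rows --rows '[{"slide":[-0.07,0.06,0.01],"delta_rot":[0,0,-1],"fingers":-1},{"slide":[-0.075,0.055,0.01],"delta_rot":[0,0,-1],"fingers":-1},{"slide":[-0.08,0.05,0.01],"delta_rot":[0,0,-1],"fingers":-1},{"slide":[-0.085,0.04,0.01],"delta_rot":[0,0,-1],"fingers":-1},{"slide":[-0.085,0.035,0.01],"delta_rot":[0,0,-1],"fingers":-1},{"slide":[-0.09,0.03,0.01],"delta_rot":[0,0,-1],"fingers":-1},{"slide":[-0.09,0.02,0.01],"delta_rot":[0,0,-1],"fingers":-1},{"slide":[-0.09,0.01,0.01],"delta_rot":[0,0,-1],"fingers":-1}]'

```text
time_s: 2.1
tcp_pos: [0.1614, -0.4295, 0.2023]
eef_rot: [180.0, 0.0, -92.4]
contact_force: [0.3, -0.6, -0.1]
gripper_width: 0.0003
gripper_force: 0.0
```

Request:
play_rows --rows '[{"slide":[-0.09,0.01,0.01],"delta_rot":[0,0,-1],"fingers":-1},{"slide":[-0.09,0,0.01],"delta_rot":[0,0,-0.6],"fingers":-1},{"slide":[0,0,0],"delta_rot":[0,0,0],"fingers":-1}]'

```text
time_s: 2.48
tcp_pos: [0.1601, -0.4023, 0.1996]
eef_rot: [-180.0, 0.0, -85.2]
contact_force: [0.3, 0.1, -0.1]
gripper_width: 0.0001
gripper_force: 0.0
```

Tracking is good, so I continue round.

Request:
play_rows --rows '[{"slide":[-0.12,-0.22,0.05],"delta_rot":[0,0,0],"fingers":-1},{"slide":[-0.12,-0.22,0.05],"delta_rot":[0,0,0],"fingers":-1},{"slide":[-0.12,-0.22,0.04],"delta_rot":[0,0,0],"fingers":-1},{"slide":[-0.19,-0.18,0.02],"delta_rot":[0,0,0],"fingers":-1},{"slide":[-0.19,-0.18,0.02],"delta_rot":[0,0,0],"fingers":-1},{"slide":[-0.19,-0.18,0.02],"delta_rot":[0,0,0],"fingers":-1},{"slide":[-0.24,-0.15,0],"delta_rot":[0,0,0],"fingers":-1},{"slide":[-0.24,-0.15,0],"delta_rot":[0,0,0],"fingers":-1}]'

```text
time_s: 3.48
tcp_pos: [0.3676, -0.1724, 0.1697]
eef_rot: [-180.0, -0.0, -85.3]
contact_force: [-0.1, -0.7, -0.6]
gripper_width: 0.0004
gripper_force: 0.0
```

Request:
play_rows --rows '[{"slide":[-0.24,-0.15,0],"delta_rot":[0,0,0],"fingers":-1},{"slide":[-0.24,-0.15,0],"delta_rot":[0,0,0],"fingers":-1},{"slide":[-0.26,-0.05,0.03],"delta_rot":[0,0,0],"fingers":-1},{"slide":[-0.26,-0.05,0.03],"delta_rot":[0,0,0],"fingers":-1},{"slide":[-0.26,-0.05,0.03],"delta_rot":[0,0,0],"fingers":-1},{"slide":[-0.26,-0.05,0.03],"delta_rot":[0,0,0],"fingers":-1},{"slide":[-0.26,-0.05,0],"delta_rot":[0,0,0],"fingers":-1},{"slide":[0,0,0],"delta_rot":[0,0,0],"fingers":-1}]'

```text
time_s: 4.47
tcp_pos: [0.4274, 0.1018, 0.1516]
eef_rot: [-180.0, -0.0, -85.1]
contact_force: [-0.0, -0.0, -0.4]
gripper_width: 0.0004
gripper_force: 0.0
```

Request:
play_rows --rows '[{"slide":[-0.28,-0.07,0.03],"delta_rot":[0,0,0.05],"fingers":-1},{"slide":[-0.28,-0.07,0.03],"delta_rot":[0,0,0],"fingers":-1},{"slide":[-0.28,-0.07,0.03],"delta_rot":[0,0,0],"fingers":-1},{"slide":[-0.28,-0.07,0.03],"delta_rot":[0,0,0],"fingers":-1},{"slide":[-0.28,-0.07,0.04],"delta_rot":[0,0,0],"fingers":-1},{"slide":[-0.28,-0.07,0.04],"delta_rot":[0,0,0],"fingers":-1},{"slide":[0,0,0],"delta_rot":[0,0,0],"fingers":-1}]'

```text
time_s: 5.35
tcp_pos: [0.4696, 0.3575, 0.1203]
eef_rot: [180.0, -0.1, -85.4]
contact_force: [-0.3, -1.1, -0.7]
gripper_width: 0.0005
gripper_force: 0.0
```

Run:
```python
from h import *
c=snap("scene","s1");d=snap("top","t1")
A_=cv2.resize(c["image"][150:280,260:420],(800//2*1,325));B_=cv2.resize(d["image"][150:280,220:380],(400,325))
cv2.imwrite("pics/v1.png",np.hstack([A_,B_]))
plan([(*rail(-.0345,.098),.08,-85.35),(*rail(-.0345,.098),.033,-85.35)],-1)
```

```text
to (np.float64(0.4684688190905147), np.float64(0.35888056240773675), 0.08, -85.35) 1 rows
{"slide": [-0.025, 0.001, 0.272], "delta_rot": [0.014, -0.015, -0.022], "fingers": -1}
to (np.float64(0.4684688190905147), np.float64(0.35888056240773675), 0.033, -85.35) 1 rows
{"slide": [-0.0, 0.0, 0.314], "delta_rot": [0.0, -0.0, -0.0], "fingers": -1}
```

View pics/v1.png

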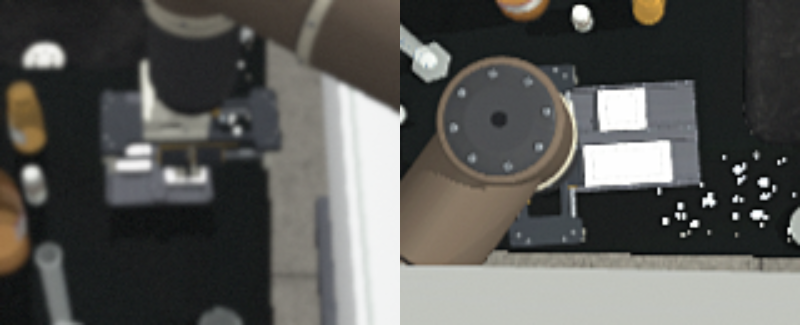

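The hand is over the left end of the near lane, aligned with the rail, and nothing has been disturbed. I lower it behind the case and start pushing.

Request:
play_rows --rows '[{"slide":[-0.025,0,0.15],"delta_rot":[0,0,0],"fingers":-1},{"slide":[0,0,0.15],"delta_rot":[0,0,0],"fingers":-1},{"slide":[0,0,0.15],"delta_rot":[0,0,0],"fingers":-1},{"slide":[0,0,0.13],"delta_rot":[0,0,0],"fingers":-1},{"slide":[0,0,0],"delta_rot":[0,0,0],"fingers":-1}]'

```text
time_s: 6.08
tcp_pos: [0.4682, 0.3574, 0.0337]
eef_rot: [179.9, -0.1, -85.5]
contact_force: [0.2, 0.3, 0.4]
gripper_width: 0.0002
gripper_force: 0.0
```

Run:
```python
from h import *
plan([(*rail(-.0345,.0735),.033,-85.35),(*rail(-.0345,-.0075),.033,-85.35)],-1,.008)
```

```text
to (np.float64(0.4704550034005441), np.float64(0.33446120385992484), 0.033, -85.35) 3 rows
{"slide": [0.051, -0.001, 0.002], "delta_rot": [0.008, -0.009, -0.012], "fingers": -1}
{"slide": [0.051, -0.001, 0.001], "delta_rot": [0.008, -0.009, -0.012], "fingers": -1}
{"slide": [0.052, -0.001, 0.002], "delta_rot": [0.008, -0.009, -0.012], "fingers": -1}
to (np.float64(0.47702157193574335), np.float64(0.2537278143753223), 0.033, -85.35) 11 rows
{"slide": [0.049, 0.0, -0.0], "delta_rot": [0.0, 0.0, 0.0], "fingers": -1}
{"slide": [0.049, 0.0, -0.0], "delta_rot": [0.0, 0.0, 0.0], "fingers": -1}
{"slide": [0.049, 0.0, -0.0], "delta_rot": [0.0, 0.0, 0.0], "fingers": -1}
{"slide": [0.049, 0.0, -0.0], "delta_rot": [0.0, 0.0, 0.0], "fingers": -1}
{"slide": [0.049, 0.0, -0.0], "delta_rot": [0.0, 0.0, 0.0], "fingers": -1}
{"slide": [0.049, 0.0, -0.0], "delta_rot": [0.0, 0.0, 0.0], "fingers": -1}
{"slide": [0.049, 0.0, -0.0], "delta_rot": [0.0, 0.0, 0.0], "fingers": -1}
{"slide": [0.049, 0.0, -0.0], "delta_rot": [0.0, 0.0, 0.0], "fingers": -1}
{"slide": [0.049, 0.0, -0.0], "delta_rot": [0.0, 0.0, 0.0], "fingers": -1}
{"slide": [0.049, 0.0, -0.0], "delta_rot": [0.0, 0.0, 0.0], "fingers": -1}
{"slide": [0.05, 0.0, -0.0], "delta_rot": [0.0, 0.0, 0.0], "fingers": -1}
```

Request:
play_rows --rows '[{"slide":[0.05,0,0],"delta_rot":[0,0,0],"fingers":-1},{"slide":[0.05,0,0],"delta_rot":[0,0,0],"fingers":-1},{"slide":[0.045,0,0],"delta_rot":[0,0,0],"fingers":-1},{"slide":[0.045,0,0],"delta_rot":[0,0,0],"fingers":-1},{"slide":[0.045,0,0],"delta_rot":[0,0,0],"fingers":-1},{"slide":[0.045,0,0],"delta_rot":[0,0,0],"fingers":-1},{"slide":[0.045,0,0],"delta_rot":[0,0,0],"fingers":-1},{"slide":[0.045,0,0],"delta_rot":[0,0,0],"fingers":-1}]'

```text
time_s: 7.08
tcp_pos: [0.4734, 0.3042, 0.0348]
eef_rot: [-180.0, 0.0, -85.4]
contact_force: [0.6, 2.5, 3.1]
gripper_width: 0.0006
gripper_force: 1.4
```

Request:
play_rows --rows '[{"slide":[0.045,0,0],"delta_rot":[0,0,0],"fingers":-1},{"slide":[0.045,0,0],"delta_rot":[0,0,0],"fingers":-1},{"slide":[0.04,0,0],"delta_rot":[0,0,0],"fingers":-1},{"slide":[0.04,0,0],"delta_rot":[0,0,0],"fingers":-1},{"slide":[0.03,0,0],"delta_rot":[0,0,0],"fingers":-1},{"slide":[0,0,0],"delta_rot":[0,0,0],"fingers":-1}]'

```text
time_s: 7.82
tcp_pos: [0.4755, 0.2738, 0.0345]
eef_rot: [180.0, -0.0, -85.4]
contact_force: [1.8, 2.0, 2.0]
gripper_width: 0.0003
gripper_force: 1.0
```

Run:
```python
from h import *
d=snap("top","t2");c=snap("scene","s2")
cv2.imwrite("pics/v2.png",np.hstack([cv2.resize(d["image"][175:255,275:355],(400,400),interpolation=cv2.INTER_CUBIC),cv2.resize(c["image"][150:230,290:370],(400,400),interpolation=cv2.INTER_CUBIC)]))
```

```text
(no output)
```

View pics/v2.png

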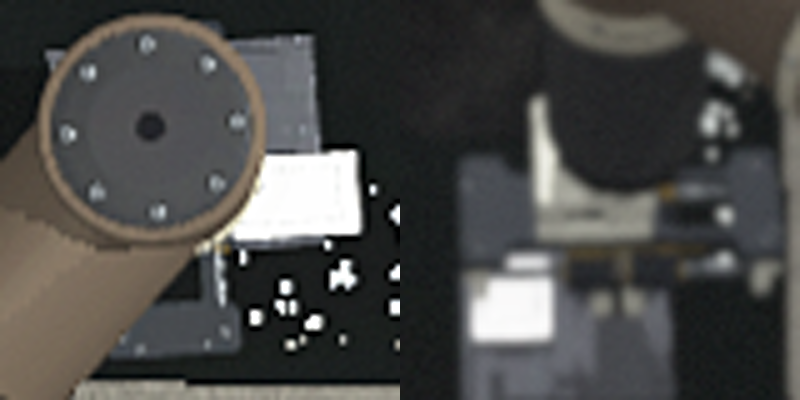

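The case's right end is at (360,193) in the crop against a rail end at about 323, so it overhangs about 23 mm. That agrees with the tool position (22 mm). I push 20 mm more.

Request:
play_rows --rows '[{"slide":[0.03,0,0],"delta_rot":[0,0,0],"fingers":-1},{"slide":[0.04,0,0],"delta_rot":[0,0,0],"fingers":-1},{"slide":[0.04,0,0],"delta_rot":[0,0,0],"fingers":-1},{"slide":[0.02,0,0],"delta_rot":[0,0,0],"fingers":-1},{"slide":[0,0,0],"delta_rot":[0,0,0],"fingers":-1},{"slide":[-0.07,0,0],"delta_rot":[0,0,0],"fingers":-1},{"slide":[-0.07,0,-0.1],"delta_rot":[0,0,0],"fingers":-1},{"slide":[0,0,-0.3],"delta_rot":[0,0,0],"fingers":-1}]'

```text
time_s: 8.93
tcp_pos: [0.4741, 0.2758, 0.0931]
eef_rot: [179.8, -0.2, -85.4]
contact_force: [0.7, 0.7, 0.7]
gripper_width: 0.0004
gripper_force: 0.0
```

Run:
```python
from h import *
print(rail(-.0345,-.104))
plan([(*rail(-.0345,-.104),.11,-85.35)],.45)
plan([(*rail(-.0345,-.175),.11,-85.35)],.45)
```

```text
[0.48484471 0.15754544]
to (np.float64(0.4848447060548387), np.float64(0.1575454429523082), 0.11, -85.35) 2 rows
{"slide": [0.396, -0.004, -0.055], "delta_rot": [0.024, -0.022, -0.003], "fingers": 0.45}
{"slide": [0.396, -0.003, -0.056], "delta_rot": [0.024, -0.022, -0.003], "fingers": 0.45}
to (np.float64(0.4906005871165566), np.float64(0.08677913858926153), 0.11, -85.35) 4 rows
{"slide": [0.316, -0.002, -0.027], "delta_rot": [0.012, -0.011, -0.002], "fingers": 0.45}
{"slide": [0.316, -0.002, -0.027], "delta_rot": [0.012, -0.011, -0.002], "fingers": 0.45}
{"slide": [0.317, -0.002, -0.028], "delta_rot": [0.012, -0.011, -0.002], "fingers": 0.45}
{"slide": [0.316, -0.001, -0.028], "delta_rot": [0.012, -0.011, -0.002], "fingers": 0.45}
```

Request:
play_rows --rows '[{"slide":[0.25,0,-0.05],"delta_rot":[0,0,0],"fingers":-1},{"slide":[0.25,0,-0.05],"delta_rot":[0,0,0],"fingers":-1},{"slide":[0.25,0,0],"delta_rot":[0,0,0],"fingers":0.45},{"slide":[0.25,0,0],"delta_rot":[0,0,0],"fingers":0.45},{"slide":[0.25,0,0],"delta_rot":[0,0,0],"fingers":0.45},{"slide":[0,0,0],"delta_rot":[0,0,0],"fingers":0.45}]'

```text
time_s: 9.68
tcp_pos: [0.4902, 0.0875, 0.1095]
eef_rot: [180.0, -0.0, -85.5]
contact_force: [0.3, 0.0, 0.7]
gripper_width: 0.0348
gripper_force: 0.0
```

Run:
```python
from h import *
d=snap("top","t3");c=snap("scene","s3")
cv2.imwrite("pics/v3.png",np.hstack([cv2.resize(d["image"][175:255,280:360],(400,400),interpolation=cv2.INTER_CUBIC),cv2.resize(c["image"][150:230,290:370],(400,400),interpolation=cv2.INTER_CUBIC)]))
```

```text
(no output)
```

View pics/v3.png

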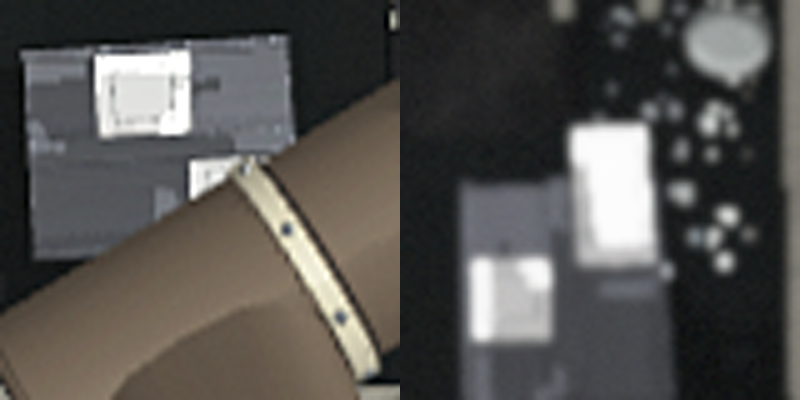

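The scene view shows the case flat and overhanging to the right: its right-end edge runs from (567,123) to (652,123) in the crop, and the rail end is at about row 182. The short case has not moved.

Run:
```python
from h import *
b=np.load("scene.npz")
def loc(p): 
    q=np.array(p[:2])-RC; return np.round([np.cos(A)*q[0]+np.sin(A)*q[1],-np.sin(A)*q[0]+np.cos(A)*q[1]],4)
for n,(u,v) in dict(RL=(169,124),RR=(251,124),mid=(210,123.5),railcorner=(60,182)).items(): print(n,loc(px(b,290+(u+.5)/5-.5,150+(v+.5)/5-.5,.038)))
s=r.get_state(); print(s["tcp_pos"],loc(s["tcp_pos"]),s["gripper_width"])
G=rail(-.0345,-.101);print(G)
plan([(*G,.105,-85.35),(*G,.0315,-85.35)],.45,.03)
```

```text
RL [-0.0078 -0.1303]
RR [-0.064  -0.1283]
mid [-0.0359 -0.1297]
railcorner [ 0.0671 -0.0836]
[0.49065984 0.08916098 0.10965734] [-0.0342 -0.1726] 0.04288718409067702
[0.4846015  0.16053557]
to (np.float64(0.4846014998127943), np.float64(0.16053556848877493), 0.105, -85.35) 3 rows
{"slide": [-0.159, 0.001, 0.01], "delta_rot": [-0.001, 0.0, -0.007], "fingers": 0.45}
{"slide": [-0.159, 0.001, 0.011], "delta_rot": [-0.001, 0.0, -0.007], "fingers": 0.45}
{"slide": [-0.16, 0.0, 0.01], "delta_rot": [-0.001, 0.0, -0.007], "fingers": 0.45}
to (np.float64(0.4846014998127943), np.float64(0.16053556848877493), 0.0315, -85.35) 3 rows
{"slide": [0.0, 0.0, 0.163], "delta_rot": [-0.0, 0.0, -0.0], "fingers": 0.45}
{"slide": [0.0, 0.0, 0.164], "delta_rot": [-0.0, 0.0, -0.0], "fingers": 0.45}
{"slide": [0.001, 0.0, 0.163], "delta_rot": [-0.0, 0.0, -0.0], "fingers": 0.45}
```

Request:
play_rows --rows '[{"slide":[-0.16,0,0],"delta_rot":[0,0,0],"fingers":0.45},{"slide":[-0.16,0,0],"delta_rot":[0,0,0],"fingers":0.45},{"slide":[-0.16,0,0.03],"delta_rot":[0,0,0],"fingers":0.45},{"slide":[0,0,0],"delta_rot":[0,0,0],"fingers":0.45},{"slide":[0,0,0.1],"delta_rot":[0,0,0],"fingers":0.45},{"slide":[0,0,0.1],"delta_rot":[0,0,0],"fingers":0.45},{"slide":[0,0,0],"delta_rot":[0,0,0],"fingers":0.45}]'

```text
time_s: 10.65
tcp_pos: [0.4836, 0.1594, 0.0732]
eef_rot: [179.8, -0.1, -85.5]
contact_force: [-0.9, 0.1, 0.7]
gripper_width: 0.0636
gripper_force: 0.0
```

Run:
```python
from h import *
plan([(*rail(-.0348,-.101),.0315,-85.35)],.45,.02); print(r.get_state()["gripper_width"])
```

```text
to (np.float64(0.4843024872591476), np.float64(0.1605112478645705), 0.0315, -85.35) 3 rows
{"slide": [-0.002, -0.002, 0.093], "delta_rot": [0.013, -0.008, -0.008], "fingers": 0.45}
{"slide": [-0.003, -0.002, 0.093], "delta_rot": [0.013, -0.008, -0.008], "fingers": 0.45}
{"slide": [-0.002, -0.002, 0.092], "delta_rot": [0.013, -0.008, -0.008], "fingers": 0.45}
0.06364482945212648
```

Request:
play_rows --rows '[{"slide":[0,0,0.09],"delta_rot":[0,0,0],"fingers":0.45},{"slide":[0,0,0.09],"delta_rot":[0,0,0],"fingers":0.45},{"slide":[0,0,0.09],"delta_rot":[0,0,0],"fingers":0.45},{"slide":[0,0,0.005],"delta_rot":[0,0,0],"fingers":0.45},{"slide":[0,0,0],"delta_rot":[0,0,0],"fingers":0.45}]'

```text
time_s: 11.28
tcp_pos: [0.4847, 0.1607, 0.0338]
eef_rot: [180.0, -0.0, -85.4]
contact_force: [1.3, -0.6, -0.5]
gripper_width: 0.0634
gripper_force: 0.0
```

Request:
play_rows --rows '[{"slide":[0,0,0],"delta_rot":[0,0,0],"fingers":-0.1},{"slide":[0,0,0],"delta_rot":[0,0,0],"fingers":-0.1},{"slide":[0,0,0],"delta_rot":[0,0,0],"fingers":-0.3},{"slide":[0,0,0],"delta_rot":[0,0,0],"fingers":-0.3},{"slide":[0,0,0],"delta_rot":[0,0,0],"fingers":-0.3},{"slide":[0,0,0],"delta_rot":[0,0,0],"fingers":-0.3}]' --squeeze 30

```text
time_s: 12.02
tcp_pos: [0.4848, 0.1607, 0.034]
eef_rot: [-180.0, 0.0, -85.4]
contact_force: [-1.0, -0.0, 4.2]
gripper_width: 0.0492
gripper_force: 30.0
```

Gripped, but the tips sit 4 mm above the case's underside. I regrip a little lower.

Request:
play_rows --rows '[{"slide":[0,0,0],"delta_rot":[0,0,0],"fingers":0.4},{"slide":[0,0,0],"delta_rot":[0,0,0],"fingers":0.4},{"slide":[0,0,0.018],"delta_rot":[0,0,0],"fingers":0.4},{"slide":[0,0,0],"delta_rot":[0,0,0],"fingers":0.4},{"slide":[0,0,0],"delta_rot":[0,0,0],"fingers":0.4}]'

```text
time_s: 12.65
tcp_pos: [0.4846, 0.1606, 0.031]
eef_rot: [180.0, -0.0, -85.4]
contact_force: [-0.3, -0.4, -0.1]
gripper_width: 0.0615
gripper_force: 0.0
```

Request:
play_rows --rows '[{"slide":[0,0,0],"delta_rot":[0,0,0],"fingers":-0.1},{"slide":[0,0,0],"delta_rot":[0,0,0],"fingers":-0.3},{"slide":[0,0,0],"delta_rot":[0,0,0],"fingers":-0.3},{"slide":[0,0,0],"delta_rot":[0,0,0],"fingers":-0.3},{"slide":[0,0,0],"delta_rot":[0,0,0],"fingers":-0.3}]' --squeeze 30

```text
time_s: 13.28
tcp_pos: [0.4847, 0.1607, 0.0311]
eef_rot: [-180.0, 0.0, -85.4]
contact_force: [-0.3, 0.4, 0.2]
gripper_width: 0.0495
gripper_force: 30.0
```

Request:
play_rows --rows '[{"slide":[0,0,-0.04],"delta_rot":[0,0,0],"fingers":-0.3},{"slide":[0,0,-0.06],"delta_rot":[0,0,0],"fingers":-0.3},{"slide":[0,0,-0.1],"delta_rot":[0,0,0],"fingers":-0.3},{"slide":[0,0,-0.12],"delta_rot":[0,0,0],"fingers":-0.3},{"slide":[0,0,-0.12],"delta_rot":[0,0,0],"fingers":-0.3},{"slide":[0,0,-0.06],"delta_rot":[0,0,0],"fingers":-0.3},{"slide":[0,0,0],"delta_rot":[0,0,0],"fingers":-0.3}]'

```text
time_s: 14.15
tcp_pos: [0.485, 0.1609, 0.1071]
eef_rot: [-179.9, 0.1, -85.4]
contact_force: [0.4, 0.7, -0.8]
gripper_width: 0.0496
gripper_force: 30.0
```

Run:
```python
from h import *
d=snap("top","t4");c=snap("scene","s4")
cv2.imwrite("pics/v4.png",np.hstack([cv2.resize(d["image"][170:250,300:380],(400,400),interpolation=cv2.INTER_CUBIC),cv2.resize(c["image"][140:240,280:380],(400,400),interpolation=cv2.INTER_CUBIC)]))
BX=np.array([.4434,-.1706]);a=np.radians(4.3)
# case centre lies .0263 behind grip along +y axis
T=BX+.0263*np.array([np.sin(a),-np.cos(a)])
print(T)
plan([(*T,.10,-85.7)],-.3,.035)
```

```text
[ 0.44537194 -0.19682597]
to (np.float64(0.4453719405155324), np.float64(-0.19682596901171054), 0.1, -85.7) 11 rows
{"slide": [0.214, 0.041, 0.004], "delta_rot": [0.0, -0.0, 0.005], "fingers": -0.3}
{"slide": [0.214, 0.041, 0.004], "delta_rot": [0.0, -0.0, 0.005], "fingers": -0.3}
{"slide": [0.214, 0.041, 0.003], "delta_rot": [0.0, -0.0, 0.005], "fingers": -0.3}
{"slide": [0.214, 0.04, 0.004], "delta_rot": [0.0, -0.0, 0.005], "fingers": -0.3}
{"slide": [0.214, 0.04, 0.003], "delta_rot": [0.0, -0.0, 0.005], "fingers": -0.3}
{"slide": [0.214, 0.04, 0.004], "delta_rot": [0.0, -0.0, 0.005], "fingers": -0.3}
{"slide": [0.214, 0.04, 0.003], "delta_rot": [0.0, -0.0, 0.005], "fingers": -0.3}
{"slide": [0.214, 0.04, 0.004], "delta_rot": [0.0, -0.0, 0.005], "fingers": -0.3}
{"slide": [0.214, 0.04, 0.003], "delta_rot": [0.0, -0.0, 0.005], "fingers": -0.3}
{"slide": [0.214, 0.041, 0.004], "delta_rot": [0.0, -0.0, 0.005], "fingers": -0.3}
{"slide": [0.215, 0.04, 0.003], "delta_rot": [0.0, -0.0, 0.005], "fingers": -0.3}
```

View pics/v4.png

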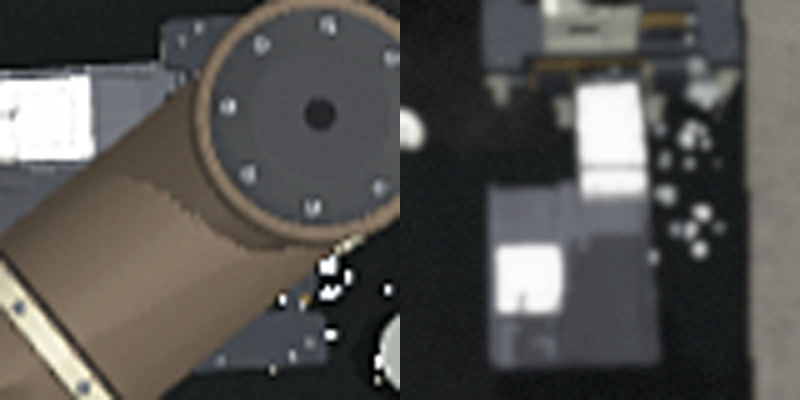

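Run:
```python
from h import *
b=np.load("scene.npz")
g=np.array([.485,.1609]);yv=np.array([-np.sin(A),np.cos(A)])
for y in(.0813,0,.02):
  for z in(.114,.106,.09): u,v=proj(b,[*(g+y*yv),z]); print(y,z,round((u-280)*4+400),round((v-140)*4))
```

```text
0.0813 0.114 613 189
0.0813 0.106 612 195
0.0813 0.09 612 207
0 0.114 608 108
0 0.106 607 114
0 0.09 607 126
0.02 0.114 609 127
0.02 0.106 609 133
0.02 0.09 608 146
```

The case hangs level: its left lower edge is predicted at row 195 and seen at 195. I carry it to the box.

Request:
play_rows --rows '[{"slide":[0.1,0.02,0],"delta_rot":[0,0,0],"fingers":-0.3},{"slide":[0.15,0.03,0],"delta_rot":[0,0,0],"fingers":-0.3},{"slide":[0.2,0.04,0],"delta_rot":[0,0,0],"fingers":-0.3},{"slide":[0.2,0.04,0],"delta_rot":[0,0,0],"fingers":-0.3},{"slide":[0.2,0.04,0],"delta_rot":[0,0,0],"fingers":-0.3},{"slide":[0.2,0.04,0],"delta_rot":[0,0,0],"fingers":-0.3},{"slide":[0.2,0.04,0],"delta_rot":[0,0,0],"fingers":-0.3},{"slide":[0.2,0.04,0],"delta_rot":[0,0,0],"fingers":-0.3}]'

```text
time_s: 15.25
tcp_pos: [0.4574, -0.0618, 0.1059]
eef_rot: [180.0, -0.0, -85.5]
contact_force: [1.1, 0.1, 0.1]
gripper_width: 0.0494
gripper_force: 30.0
```

Request:
play_rows --rows '[{"slide":[0.2,0.04,0],"delta_rot":[0,0,0],"fingers":-0.3},{"slide":[0.2,0.04,0],"delta_rot":[0,0,0],"fingers":-0.3},{"slide":[0.2,0.04,0],"delta_rot":[0,0,0],"fingers":-0.3},{"slide":[0.2,0.03,0],"delta_rot":[0,0,0],"fingers":-0.3},{"slide":[0.1,0.02,0],"delta_rot":[0,0,0],"fingers":-0.3},{"slide":[0,0,0],"delta_rot":[0,0,0],"fingers":-0.3}]'

```text
time_s: 16.0
tcp_pos: [0.443, -0.1974, 0.1058]
eef_rot: [180.0, 0.0, -85.6]
contact_force: [0.7, 0.5, -0.8]
gripper_width: 0.0495
gripper_force: 30.0
```

Run:
```python
from h import *
c=snap("scene","s5")
cv2.imwrite("pics/v5.png",cv2.resize(c["image"][60:160,290:390],(500,500),interpolation=cv2.INTER_CUBIC))
a=np.radians(4.3);T=np.array([.4434,-.1706])+.0263*np.array([np.sin(a),-np.cos(a)])
plan([(*T,.06,-85.7),(*T,.038,-85.7)],-.3,.015)
p=np.array(r.get_state()["tcp_pos"])
for x in(-.025,.025):
  u,v=proj(c,[p[0]+x-.0813*np.sin(a),p[1]+.0813*np.cos(a),p[2]-.001+.008]);print("case left corner",(u-290)*5,(v-60)*5)
  u,v=proj(c,[.4434+x*31/25-.05*np.sin(a),-.1706+.05*np.cos(a),.035]);print("box",(u-290)*5,(v-60)*5)
```

```text
to (np.float64(0.4453719405155324), np.float64(-0.19682596901171054), 0.06, -85.7) 4 rows
{"slide": [0.0, -0.003, 0.076], "delta_rot": [0.001, 0.001, 0.01], "fingers": -0.3}
{"slide": [0.001, -0.004, 0.077], "delta_rot": [0.001, 0.001, 0.01], "fingers": -0.3}
{"slide": [0.0, -0.003, 0.076], "delta_rot": [0.001, 0.001, 0.01], "fingers": -0.3}
{"slide": [0.001, -0.004, 0.077], "delta_rot": [0.001, 0.001, 0.01], "fingers": -0.3}
to (np.float64(0.4453719405155324), np.float64(-0.19682596901171054), 0.038, -85.7) 2 rows
{"slide": [-0.0, 0.0, 0.073], "delta_rot": [0.001, -0.001, 0.0], "fingers": -0.3}
{"slide": [-0.0, 0.0, 0.074], "delta_rot": [0.001, -0.001, 0.0], "fingers": -0.3}
case left corner 322.49105882055915 242.16829696016737
box 320.43891030966876 314.97637036447514
case left corner 253.452882215866 240.20002400942298
box 238.69025998374468 312.5148695114291
```

View pics/v5.png

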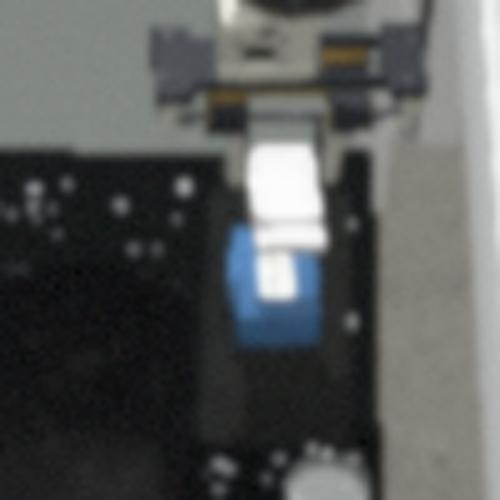

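The case (left end at 254-328, row ~247) is over the box, whose lid edge at 238-320 matches the projection. I lower it.

Request:
play_rows --rows '[{"slide":[0,-0.005,0.1],"delta_rot":[0,0,0],"fingers":-0.3},{"slide":[0,-0.005,0.1],"delta_rot":[0,0,0],"fingers":-0.3},{"slide":[0,-0.005,0.1],"delta_rot":[0,0,0],"fingers":-0.3},{"slide":[0,0,0.09],"delta_rot":[0,0,0],"fingers":-0.3},{"slide":[0,0,0.04],"delta_rot":[0,0,0],"fingers":-0.3},{"slide":[0,0,0],"delta_rot":[0,0,0],"fingers":-0.3},{"slide":[0,0,0],"delta_rot":[0,0,0],"fingers":-0.3}]'

```text
time_s: 16.92
tcp_pos: [0.4467, -0.1961, 0.042]
eef_rot: [-180.0, -0.0, -85.4]
contact_force: [0.3, 0.2, -0.6]
gripper_width: 0.0496
gripper_force: 30.0
```

Underside is at about 0.041, so I go down in 1–2 mm steps while watching the force.

Request:
play_rows --rows '[{"slide":[0,0.005,0.015],"delta_rot":[0,0,0],"fingers":-0.3},{"slide":[0,0,0.01],"delta_rot":[0,0,0],"fingers":-0.3},{"slide":[0,0,0],"delta_rot":[0,0,0],"fingers":-0.3}]'

```text
time_s: 17.3
tcp_pos: [0.4455, -0.1962, 0.0379]
eef_rot: [-180.0, 0.0, -85.4]
contact_force: [-0.6, -0.6, -0.6]
gripper_width: 0.0492
gripper_force: 30.0
```

Request:
play_rows --rows '[{"slide":[0,0,0.007],"delta_rot":[0,0,0],"fingers":-0.3},{"slide":[0,0,0],"delta_rot":[0,0,0],"fingers":-0.3}]'

```text
time_s: 17.55
tcp_pos: [0.4455, -0.1961, 0.0368]
eef_rot: [180.0, 0.0, -85.4]
contact_force: [-1.0, 0.3, 0.4]
gripper_width: 0.0495
gripper_force: 30.0
```

Request:
play_rows --rows '[{"slide":[0,0,0.003],"delta_rot":[0,0,0],"fingers":-0.3},{"slide":[0,0,0],"delta_rot":[0,0,0],"fingers":0.2},{"slide":[0,0,0],"delta_rot":[0,0,0],"fingers":0.4},{"slide":[0,0,0],"delta_rot":[0,0,0],"fingers":0.4},{"slide":[0,0,0],"delta_rot":[0,0,0],"fingers":0.4}]' --squeeze 5

```text
time_s: 18.18
tcp_pos: [0.4456, -0.1961, 0.0364]
eef_rot: [-180.0, -0.0, -85.4]
contact_force: [0.5, -0.5, -1.0]
gripper_width: 0.0614
gripper_force: 0.0
```

Request:
play_rows --rows '[{"slide":[0,0,-0.05],"delta_rot":[0,0,0],"fingers":0.4},{"slide":[0,0,-0.15],"delta_rot":[0,0,0],"fingers":0.4},{"slide":[0,0,-0.25],"delta_rot":[0,0,0],"fingers":0.4},{"slide":[-0.25,0,-0.1],"delta_rot":[0,0,0],"fingers":0.4},{"slide":[-0.3,0,0],"delta_rot":[0,0,0],"fingers":0.4},{"slide":[-0.3,0,0],"delta_rot":[0,0,0],"fingers":0.4},{"slide":[-0.3,0,0],"delta_rot":[0,0,0],"fingers":0.4},{"slide":[0,0,0],"delta_rot":[0,0,0],"fingers":0.4}]'

```text
time_s: 19.18
tcp_pos: [0.432, -0.0218, 0.1197]
eef_rot: [-179.9, 0.0, -85.2]
contact_force: [0.4, -0.3, -0.1]
gripper_width: 0.0613
gripper_force: 0.0
```

Run:
```python
from h import *
d=snap("top","t6");c=snap("scene","s6")
cv2.imwrite("pics/v6.png",np.hstack([cv2.resize(d["image"][190:270,405:485],(400,400),interpolation=cv2.INTER_CUBIC),cv2.resize(c["image"][80:160,300:380],(400,400),interpolation=cv2.INTER_CUBIC)]))
```

```text
(no output)
```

View pics/v6.png

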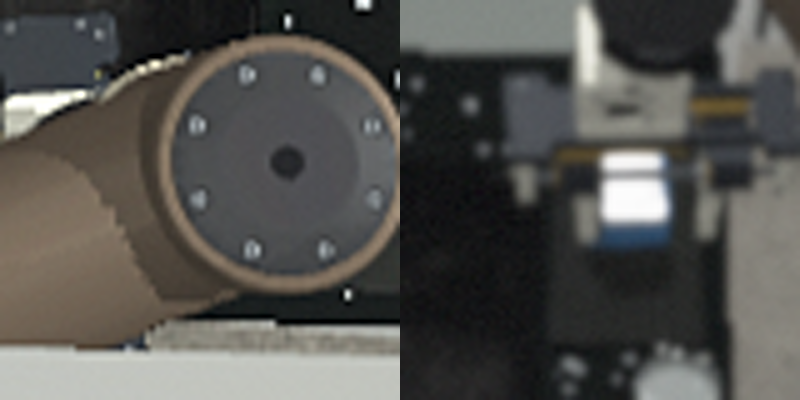

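The scene crop shows the case lying on the blue box, but the hand hides most of it. I move further aside to verify.

Request:
play_rows --rows '[{"slide":[-0.3,0,0],"delta_rot":[0,0,0],"fingers":0.4},{"slide":[-0.3,0,0],"delta_rot":[0,0,0],"fingers":0.4},{"slide":[-0.3,0,0],"delta_rot":[0,0,0],"fingers":0.4},{"slide":[-0.2,0,0],"delta_rot":[0,0,0],"fingers":0.4},{"slide":[0,0,0],"delta_rot":[0,0,0],"fingers":0.4}]'

```text
time_s: 19.9
tcp_pos: [0.419, 0.141, 0.119]
eef_rot: [-180.0, 0.0, -85.4]
contact_force: [-0.2, 0.1, 0.2]
gripper_width: 0.0616
gripper_force: 0.0
```

Run:
```python
from h import *
d=snap("top","t7");c=snap("scene","s7")
cv2.imwrite("pics/v7.png",np.hstack([cv2.resize(d["image"][190:270,405:485],(400,400),interpolation=cv2.INTER_CUBIC),cv2.resize(c["image"][80:160,300:380],(400,400),interpolation=cv2.INTER_CUBIC)]))
```

```text
(no output)
```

View pics/v7.png

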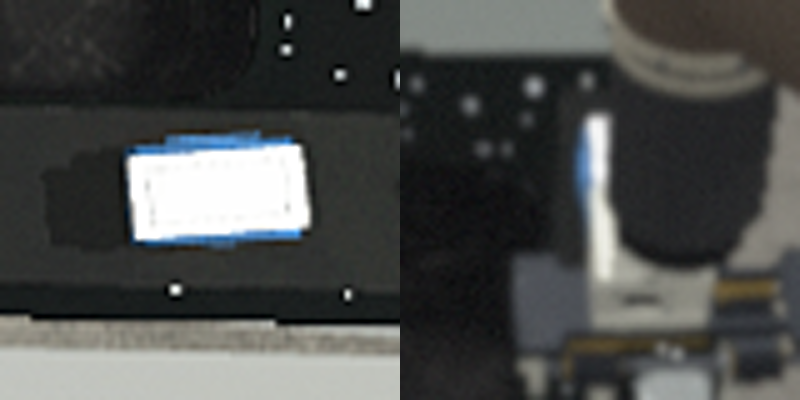

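The case (corners 127,156 / 302,145 / 310,229 / 134,241, centre 218,193) is centred on the box's original centre (219,192), parallel to it and clear of the hand.

```bash
python3 -c "
from h import *
print(r.close_job())"
```

```text
the job is handed in; nothing more can be done
None
```

I handed the job in at about 20 s with the long case lying flat on the slide box, aligned and about 1 px off centre in the last top view. The box was where it started and I saw no bystander knocked over; the hand-in returned no verdict.

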